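# Snap the washer box lid shut around its rim

## Robot

A 6-joint arm with a two-finger parallel gripper is mounted at the origin on the work surface. World frame = base frame: x ahead of the robot, y to its left, z up, the work surface at z = 0. Lengths are in m, angles in rad, forces in N, time in s.
With the tool pointing down it reaches from about 0.325 to 0.75 m from the base axis. Payload 7.6 kg.
Tool frame: the origin (TCP) lies at the very end of the fingers, on their centre line; the grasp point (between the pads) lies behind it (bot.grasp_offset is the z of the grasp point in the tool frame, in m); z points along the fingers, y is the line along which they close (so a half turn about z gives the same grasp; the last joint's range is limited). The gripper opens to 85 mm and grips with 20 to 120 N. Pads are 22 mm wide; open, the fingers measure 114 mm over their backs; the gripper's body (76 mm by 85 mm) begins 54 mm behind the grasp point. The pads swing forward as they close: fully open they stand 13 mm farther back than shut.
Start: joints at [-1.32, 0.052, 1.401, -0, 1.689, -0.07], TCP at [0.166, -0.498, 0.231] pointing down, gripper open.
Joint ranges: [-2.9, 2.9], [-0.91, 2.17], [0.12, 2.37], [-1.06, 4.2], [0.26, 2.73], [-2.93, 2.93]. Speed limits (rad/s): [2.57, 2.57, 3.01, 3.14, 3.14, 3.14].

## Interface

Orientations are given as a rotation vector (axis times angle).
In Python, from station import bot gives the robot as it stands. The module is installed in compiled form; this text tells all that it offers.
- The arm moves only by the tool carry_out, never from a script. Its argument "motion" is a list that holds one entry, the list of rows, each a list of 5 numbers: the finger opening in m, from 0 to 0.0854, then the shift along the tool's x, y, z in m, then the turn about the tool's z in degrees. In form: [[[claw, tx, ty, tz, yaw], ...]]. A call has 1 to 10 rows; each row shifts and turns the commanded pose from where the row before left it, along the tool's axes as they then stand; what a row does not reach is not made up. A row lasts 1/8 s, in which the tool goes at most 62.5 mm and 10.7 degrees, less where a joint would pass 70% of its speed; a pose out of reach is approached as far as the arm can. A call is refused whole if a number of a shift passes 0.0625 or a number of a turn 10.7, either way. A call with a gripper value outside its range is refused whole. The fingers move at their own pace and stop on an object; the grip force is fixed at half the most. Time passes only in rows, so rows that do not move let the fingers close. It gives the time, the measured TCP pose, the force, the opening and the grip force at its end, in the units of the state.
- bot.sense(): the state, without advancing time (a new reading comes with each control period).
- bot.camera(name): name is "scene" or "top" or "wrist"; returns (picture, depth): 480x640x3 uint8, blue, green, red; 480x640 float32, m along the optical axis (not along the pixel's ray), 0 where there is no reading.
- bot.camera_params(name): a dict with "K" (3x3 intrinsics, pixels), "position" and "attitude" of the camera in the world. Camera axes: x right, y up, looking along -z (the intrinsics and any distortion apply to the point x, -y, -z); pixel columns grow to the right and rows downward; lengths in m; the calibration is good to about 2 mm. A picture is of the moment at which its call begins: read the wrist's pose just before it. camera_params takes no time and is no camera call; for the wrist camera it gives the pose at the moment of the call.
- bot.hand_in(): hands the job in; it is judged then, once.
Trained networks look in the newest picture that a camera, given by its name, has taken for a name from the list of things; names that differ only in an ending like _2 or _b are one class to them, and where a whole thing is asked for, a point or a joint stands for the part that bears it (a point fixed in the world has none). Each returns a list of dicts, best first, with "confidence" (0 to 1); they miss things now and then, are a little off and sometimes report something else, mostly with a low value. They report only what shows in the picture. A call takes as long as a camera call.
- bot.masks_of(camera, target): "mask" (480x640 bool, what is visible of it) and "bbox" ([left, top, right, bottom] in pixels, round what is visible of it).
- bot.place_of(camera, target): "xy" ([column, row] in pixels: a listed point, or the origin of a listed thing).
The state is a dict: "t": time; "joints": joint angles; "dq": joint speeds; "tau": joint torques, N m; "tool_pos": TCP position; "tcp_rot": TCP orientation; "force": force on the tool from outside, world axes, zero at the start; "ft_torque": the same for the moment, N m; "finger_gap": finger opening in m; "gripper_force": force on a finger pad.
Only numpy, scipy, OpenCV 4.12 (cv2) and the standard library are available. Lean on these libraries where they do the work, as an engineer would, in place of code of your own. Each camera call takes 0.05 s, during which the arm holds its last target. There are 200 camera calls.

## Task

Close the lid of the washer box by pressing down each of its four orange rim sections in turn with the fingertips until every one has clicked fully shut. Only press: do not pick up or tip the box or push it away from its place, and leave the other things on the bench where they are.

Things in the scene. Friction and masses are not known exactly. Their poses are not given: they have to be found in the camera images.
- washer_box: Loose grey plastic washer box (0.9 kg), 150 (its x) x 120 mm (its y). Origin: centre of its underside, on the bench; z up; x points away from the robot within 0.5 rad. Mid-lid: fixed clear panel 94 x 64 mm, its top 40 mm up, sunk below the rim. Around it four separate orange rim sections stand 8 mm proud at the start; only unshut sections rise above a shut one.
- rim_near_top (a point): Centre of the top face of the orange rim section on the box's -x side (towards the robot), 26 mm (box x) by 120 mm (box y), its centre 62 mm from the box's centre; marked with a black dot of 20 mm. It is 54 mm above the bench while the section stands proud and 46 mm when shut; axes parallel to the box's. Moves with the section.
- rim_near (a joint): How far that section (near) has been pressed down: 0 = standing proud, 0.008 m = clicked shut. It resists with about 6 N at first, less towards mid-travel; past 4 mm it snaps shut by itself and stays, against a hard stop; released before that it springs back up.
- rim_far_top (a point): Centre of the top face of the orange rim section on the box's +x side (away from the robot), 26 mm (box x) by 120 mm (box y), its centre 62 mm from the box's centre; marked with a black dot of 20 mm. It is 54 mm above the bench while the section stands proud and 46 mm when shut; axes parallel to the box's. Moves with the section.
- rim_far (a joint): How far that section (far) has been pressed down: 0 = standing proud, 0.008 m = clicked shut. It resists with about 6 N at first, less towards mid-travel; past 4 mm it snaps shut by itself and stays, against a hard stop; released before that it springs back up.
- rim_left_top (a point): Centre of the top face of the orange rim section on the box's +y side, 94 mm (box x) by 26 mm (box y), its centre 47 mm from the box's centre; marked with a black dot of 20 mm. It is 54 mm above the bench while the section stands proud and 46 mm when shut; axes parallel to the box's. Moves with the section.
- rim_left (a joint): How far that section (left) has been pressed down: 0 = standing proud, 0.008 m = clicked shut. It resists with about 6 N at first, less towards mid-travel; past 4 mm it snaps shut by itself and stays, against a hard stop; released before that it springs back up.
- rim_right_top (a point): Centre of the top face of the orange rim section on the box's -y side, 94 mm (box x) by 26 mm (box y), its centre 47 mm from the box's centre; marked with a black dot of 20 mm. It is 54 mm above the bench while the section stands proud and 46 mm when shut; axes parallel to the box's. Moves with the section.
- rim_right (a joint): How far that section (right) has been pressed down: 0 = standing proud, 0.008 m = clicked shut. It resists with about 6 N at first, less towards mid-travel; past 4 mm it snaps shut by itself and stays, against a hard stop; released before that it springs back up.
- wrench: Bystander: loose chrome adjustable wrench, about 200 mm long (along its x), 12 mm high; origin under its middle.
- stopper: Bystander: loose red hard silicone bottle stopper standing upright, 40 mm across, 36 mm high; origin at the centre of its foot.
- catch: Bystander: loose white nylon cabinet catch, 46 x 20 mm, 21 mm high; origin under its middle.
- dispenser: Bystander: loose black push dispenser of washers, upright, 68 mm across, 94 mm high, with a 26 mm wide tray on its -x side; origin under its middle.
- drawer_pull: Bystander: loose aluminium drawer pull, 128 mm long (along its x), 34 mm high; origin under its middle.

How it is judged:
At the end, for the whole second after the job is handed in: All four rim sections are shut (each pressed in more than 6.8 of 8 mm), and the box stands flat and still on the bench within 40 mm of where it started (value of joint each of rim_near, rim_far, rim_left, rim_right above 0.0068 m and angle between washer_box's own z axis and vertical below 0.05 rad and height (world z) of washer_box below 0.005 m and distance of washer_box from where it was at the start of the episode below 0.04 m and linear speed of washer_box below 0.02 m/s); the robot touches nothing.
It fails at once if the washer box is lifted (more than 12 mm) or tipped (more than 0.2 rad) (height (world z) of washer_box above 0.012 m or angle between washer_box's own z axis and vertical above 0.2 rad).
It fails at once if the washer box is pushed or carried more than 40 mm from its place (distance of washer_box from where it was at the start of the episode above 0.04 m).
It fails at once if a bystander (wrench, stopper, catch, dispenser or drawer pull) is moved more than 20 mm from its place (distance of any of wrench, stopper, catch, dispenser, drawer_pull from where it was at the start of the episode above 0.02 m).
It also fails if it takes over 48 s, if anything falls off the work surface, if the arm or the gripper's body presses on something with over 40 N, if the wrist force passes 120 N, or if a joint passes its speed limit or range.

## Working session

There is one attempt and no reset: what is moved stays moved. The work goes in short steps, Python scripts to look and compute and a tool call to move; the robot and the scene stay as the last step left them, time stands still between calls to the robot, and variables do not carry over. Pictures are saved under pics/ and viewed, at most 10 in all, crops included, and the job is handed in when it is done.

Besides the shell and the picture viewer there is one more tool, called by a JSON object that holds its "method" and its "body", one argument or row to a line. carry_out: Moves the arm, as the interface text tells. Its arguments: {"type":"object","properties":{"motion":{"type":"array","items":{"type":"array","items":{"type":"array","items":{"type":"number"}}}}},"required":["motion"]}

```bash
mkdir -p pics; cat > h.py <<'E'
from station import bot
import numpy as np, cv2
from scipy.spatial.transform import Rotation as R
def rot(a):
    a=np.array(a,float)
    return a if a.shape==(3,3) else (R.from_rotvec(a).as_matrix() if a.size==3 else R.from_quat(a).as_matrix())
def ray(cam,uv,z):
    p=bot.camera_params(cam);K=np.array(p["K"]);A=rot(p["attitude"]);o=np.array(p["position"])
    d=A@(np.array([1,-1,-1])*(np.linalg.inv(K)@[uv[0],uv[1],1]))
    return o+d*(z-o[2])/d[2]
E
python3 - <<'E'
from h import *
print(bot.sense()); p=bot.camera_params("top"); print(p); print(bot.camera_params("scene"))
im,d=bot.camera("top"); cv2.imwrite("pics/top.png",im)
for n in ["near","far","left","right"]:
    for r in bot.place_of("top",f"rim_{n}_top")[:2]: print(n,r["xy"],round(r["confidence"],2),ray("top",r["xy"],.054).round(4))
for n,z in [("washer_box",0),("wrench",0),("stopper",0),("catch",0),("dispenser",0),("drawer_pull",0)]:
    for r in bot.place_of("top",n)[:2]: print(n,r["xy"],round(r["confidence"],2),ray("top",r["xy"],z).round(4))
im,d=bot.camera("scene"); cv2.imwrite("pics/scene.png",im)
for n in ["near","far","left","right"]:
    for r in bot.place_of("scene",f"rim_{n}_top")[:1]: print(n,r["xy"],round(r["confidence"],2),ray("scene",r["xy"],.054).round(4))
E
```

```text
{'t': 0.0, 'joints': array([-1.32030378e+00,  5.28252431e-02,  1.40170314e+00, -3.05455705e-06,
        1.68858718e+00, -7.02993072e-02]), 'dq': array([-0.00331643, -0.0011341 , -0.00044699,  0.00067116,  0.00040235,
       -0.00066433]), 'tau': array([ 5.37404412e-04, -3.81664932e+01, -3.60188234e+01,  1.36748162e-05,
        6.24752312e-03,  5.01483510e-05]), 'tool_pos': array([ 0.16549128, -0.49792902,  0.23048935]), 'tcp_rot': array([-3.09977066e+00, -5.01498076e-01,  2.19875696e-04]), 'force': array([-0.04145715,  0.7164843 , -0.38552705]), 'ft_torque': array([ 0.01065857,  0.02179656, -0.02229569]), 'gripper_force': 0.0, 'finger_gap': 0.08522522725758674}
{'K': array([[514.72533537,   0.        , 312.28530918],
       [  0.        , 514.72533537, 236.93925309],
       [  0.        ,   0.        ,   1.        ]]), 'position': array([ 0.51305825, -0.00740674,  1.04668507]), 'attitude': array([ 0.07627604, -0.05218278, -1.56045267])}
{'K': array([[460.55447589,   0.        , 319.03432773],
       [  0.        , 460.55447589, 236.61370714],
       [  0.        ,   0.        ,   1. 
[... 342 characters left out ...]
.68 [ 0.5843 -0.0454  0.054 ]
right [340.2, 242.3] 0.83 [ 0.5845 -0.0458  0.054 ]
right [127.7, 295.1] 0.44 [0.4789 0.363  0.054 ]
washer_box [314.6, 251.2] 0.59 [0.5698 0.0041 0.    ]
washer_box [297.9, 183.6] 0.58 [0.7088 0.0398 0.    ]
wrench [298.1, 184.6] 0.72 [0.7067 0.0394 0.    ]
stopper [256.1, 257.9] 0.68 [0.5551 0.1231 0.    ]
catch [377.2, 223.9] 0.79 [ 0.6268 -0.1231  0.    ]
dispenser [129.0, 296.0] 0.57 [0.4752 0.3804 0.    ]
drawer_pull [505.6, 302.1] 0.73 [ 0.471  -0.3805  0.    ]
near [325.9, 213.8] 0.94 [ 0.5079 -0.03    0.054 ]
far [314.1, 251.4] 0.64 [0.6272 0.0162 0.054 ]
left [337.7, 238.0] 0.56 [0.5604 0.039  0.054 ]
right [301.9, 227.5] 0.66 [ 0.5808 -0.0523  0.054 ]
```

View pics/top.png

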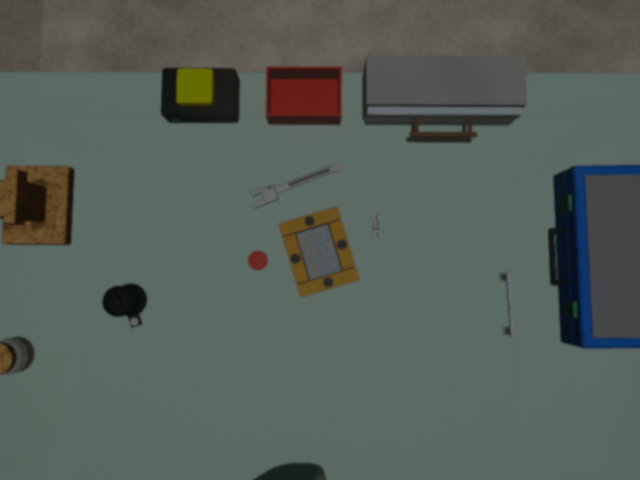

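View pics/scene.png

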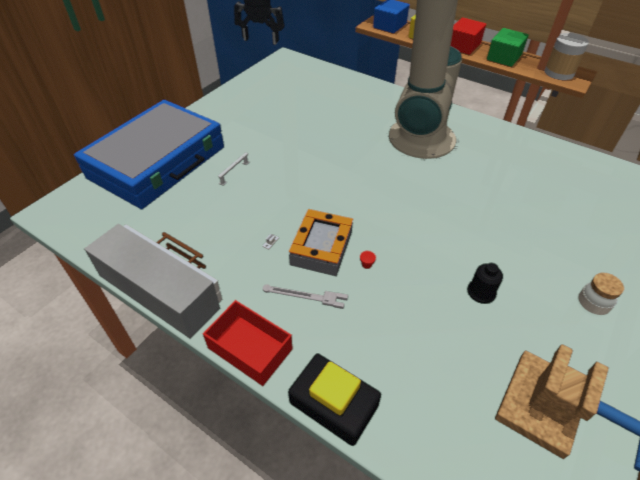

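The top view shows the box centred at about (319,251), with dots at far (309,221), right (342,244), left (295,258) and near (328,282). The stopper is at (258,260), the wrench at (295,186) and the catch at (377,225). The scene view agrees, with the box at about (322,238). Box yaw is about 0.32 rad, which matches the tool's present yaw, so no turn is needed. I'll move above the near section with the fingers shut, then look with the wrist camera.

{"method": "carry_out", "body": {
  "motion": [
    [[0,0.047,-0.034,0.004,0],[0,0.047,-0.034,0.004,0],[0,0.047,-0.034,0.004,0],[0,0.047,-0.034,0.004,0],[0,0.047,-0.034,0.004,0],[0,0.047,-0.034,0.004,0],[0,0.047,-0.034,0.004,0],[0,0.047,-0.034,0.004,0],[0,0.047,-0.034,0.004,0],[0,0,0,0,0]]
  ]
}}

```text
t: 2.05
tool_pos: [0.4715, -0.0714, 0.1947]
tcp_rot: [-3.099, -0.51, 0.001]
force: [0.8, -0.8, 0.7]
finger_gap: 0.0004
gripper_force: 0.0
```

```bash
cat > m.py <<'E'
from h import *
def fit(cams):
    B=dict(near=(-.062,0),far=(.062,0),left=(0,.047),right=(0,-.047)); P=[];Q=[]
    for cam,im in cams:
        for n in B:
            for r in bot.place_of(cam,f"rim_{n}_top")[:1]:
                p=ray(cam,r["xy"],.054); print(cam,n,r["xy"],round(r["confidence"],2),p.round(4))
                if r["confidence"]>.5: P.append(B[n]);Q.append(p[:2])
    P=np.array(P);Q=np.array(Q)
    c=lambda a:a[:,0]+1j*a[:,1]
    p,q=c(P),c(Q); k=np.vdot(p-p.mean(),q-q.mean()); yaw=np.angle(k); t=q.mean()-p.mean()*np.exp(1j*yaw)
    print("centre",t,"yaw",yaw,"res",abs(q-t-p*np.exp(1j*yaw)).round(4))
    s=bot.sense();T=rot(s["tcp_rot"]);print("tcp",s["tool_pos"],"tool x angle",np.arctan2(T[1,0],T[0,0]),"F",s["force"],"t",s["t"],"gap",s["finger_gap"])
    for n in B:
        g=t+complex(*B[n])*np.exp(1j*yaw); d=np.array([g.real,g.imag,.054])-s["tool_pos"]; print(n,"tool delta",(T.T@d).round(4))
E
python3 - <<'E'
from m import *
im,d=bot.camera("wrist"); cv2.imwrite("pics/w1.png",im); fit([("wrist",im)])
im,d=bot.camera("top"); fit([("top",im)])
E
```

```text
wrist near [269.6, 158.7] 0.56 [ 0.5087 -0.024   0.054 ]
wrist left [201.6, 64.4] 0.92 [0.5546 0.0369 0.054 ]
wrist right [338.2, 70.8] 0.74 [ 0.5803 -0.0535  0.054 ]
centre (0.5677528727840254-0.007982743708966442j) yaw 0.271405246757703 res [0.0009 0.0007 0.0002]
tcp [ 0.47013379 -0.07550816  0.19553663] tool x angle 0.3190225720801425 F [-0.86951095  0.0263042  -0.09278314] t 2.3 gap -3.2806350139087765e-05
near tool delta [ 0.0519 -0.0365  0.1415]
far tool delta [ 0.1758 -0.0306  0.1416]
left tool delta [ 0.1161 -0.0805  0.1415]
right tool delta [0.1116 0.0134 0.1416]
top near [325.7, 281.3] 0.64 [ 0.5092 -0.0184  0.054 ]
top far [306.9, 221.6] 0.75 [0.6242 0.019  0.054 ]
top left [297.5, 260.2] 0.85 [0.5492 0.0363 0.054 ]
top right [339.9, 243.6] 0.66 [ 0.582  -0.0452  0.054 ]
centre (0.5661607393285164-0.002063337357549118j) yaw 0.3384520381847785 res [0.0045 0.0006 0.0061 0.0012]
tcp [ 0.47029091 -0.07509344  0.19544164] tool x angle 0.3195068347735509 F [ 0.24307629  0.9866305  -0.38535818] t 2.55 gap -0.00018185112682770547
near tool delta [ 0.0519 -0.0381  0.1414]
far tool delta [ 0.1759 -0.0404  0.1415]
left tool delta [ 0.113  -0.0862  0.1414]
right tool delta [0.1148 0.0077 0.1415]
```

View pics/w1.png

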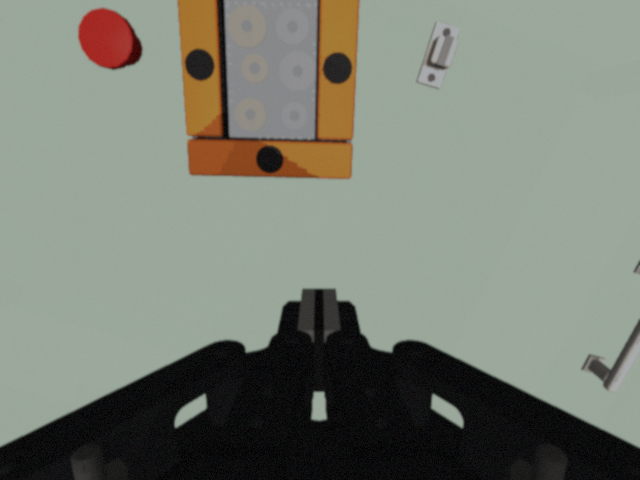

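The wrist view shows left, near and right dots at (200,64), (270,159) and (337,68), and the box edges run nearly parallel to the tool. Measured near dot: about (0.509, -0.023). Next I'll go above it and press gently.

{"method": "carry_out", "body": {
  "motion": [
    [[0,0.026,-0.0185,0.03,0],[0,0.026,-0.0185,0.03,0],[0,0,0,0.04,0],[0,0,0,0.026,0],[0,0,0,0,0]]
  ]
}}

```text
t: 3.18
tool_pos: [0.5067, -0.023, 0.0673]
tcp_rot: [-3.1, -0.501, 0.007]
force: [0.8, -0.7, 0.3]
finger_gap: -0.0
gripper_force: 0.0
```

```bash
python3 - <<'E'
from m import *
im,d=bot.camera("wrist"); cv2.imwrite("pics/w2.png",im); fit([("wrist",im)])
E
```

```text
wrist near [315.5, 288.6] 0.71 [ 0.5104 -0.0215  0.054 ]
wrist left [200.6, 142.2] 0.89 [0.5565 0.0428 0.054 ]
wrist right [437.4, 144.4] 0.68 [ 0.586  -0.0488  0.054 ]
centre (0.5706766511834394-0.0029640832769799574j) yaw 0.30556792366175006 res [0.0012 0.0009 0.0016]
tcp [ 0.50911472 -0.02320877  0.07101304] tool x angle 0.32054566702835807 F [ 0.84164716  0.14776441 -0.45079215] t 3.425 gap -0.00024040082362828974
near tool delta [ 0.0028 -0.0008  0.017 ]
far tool delta [0.1268 0.0011 0.0174]
left tool delta [ 0.0655 -0.0468  0.0171]
right tool delta [0.0641 0.0472 0.0172]
```

View pics/w2.png

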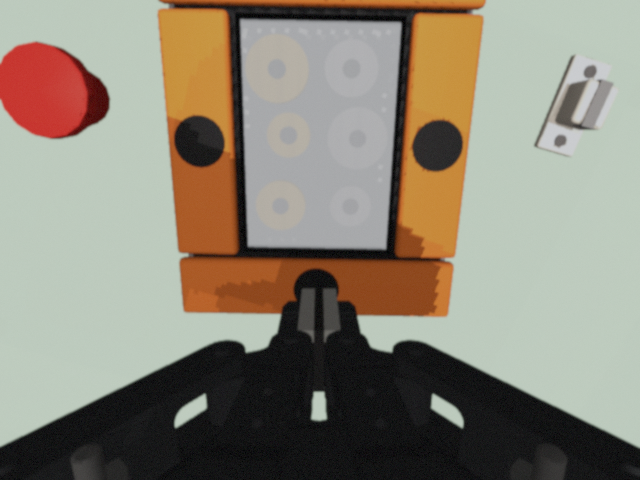

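The fingertip sits right over the near dot at (315,287). I'll shift 2 mm forward and press in small steps.

{"method": "carry_out", "body": {
  "motion": [
    [[0,0.002,0,0.01,0],[0,0,0,0.005,0],[0,0,0,0.003,0],[0,0,0,0.003,0],[0,0,0,0.002,0],[0,0,0,0.002,0],[0,0,0,0,0]]
  ]
}}

```text
t: 4.3
tool_pos: [0.51, -0.0223, 0.0459]
tcp_rot: [3.101, 0.502, -0.001]
force: [-8.4, 0.6, 14.3]
finger_gap: 0.0001
gripper_force: 6.9
```

{"method": "carry_out", "body": {
  "motion": [
    [[0,0,0,0.002,0],[0,0,0,0,0],[0,0,0,-0.02,0],[0,0,0,-0.02,0],[0,0,0,0,0]]
  ]
}}

```text
t: 4.92
tool_pos: [0.5111, -0.0224, 0.0837]
tcp_rot: [3.1, 0.502, 0.005]
force: [0.6, 0.2, 0.3]
finger_gap: -0.0001
gripper_force: 0.0
```

```bash
python3 - <<'E'
from m import *
im,d=bot.camera("wrist"); cv2.imwrite("pics/w3.png",im); fit([("wrist",im)])
E
```

```text
wrist near [314.4, 278.1] 0.88 [ 0.512  -0.0197  0.054 ]
wrist left [210.2, 152.3] 0.62 [0.5528 0.0416 0.054 ]
wrist right [423.7, 154.6] 0.82 [ 0.5812 -0.0467  0.054 ]
centre (0.568343382039495-0.0020313379260546455j) yaw 0.30822999731549755 res [0.0029 0.0018 0.0014]
tcp [ 0.50948716 -0.0222699   0.08109011] tool x angle 0.32078587665326735 F [-0.33730254  0.7282025  -0.42909802] t 5.175 gap -0.00021117922875260055
near tool delta [ 0.0003 -0.0014  0.0271]
far tool delta [1.243e-01 1.000e-04 2.690e-02]
left tool delta [ 0.0629 -0.0476  0.027 ]
right tool delta [0.0617 0.0464 0.0269]
```

View pics/w3.png

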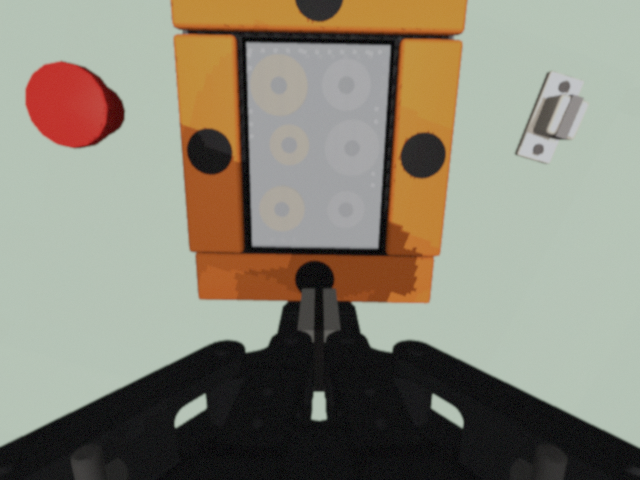

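The near section now sits below its neighbours, with the left and right ends overlapping it at row 252. Its dot is at (315,277) and the box has not moved. Left section next.

{"method": "carry_out", "body": {
  "motion": [
    [[0,0.032,-0.024,0,0],[0,0.031,-0.023,0,0],[0,0,0,0.015,0],[0,0,0,0.01,0],[0,0,0,0.004,0],[0,0,0,0.003,0],[0,0,0,0.003,0],[0,0,0,0.003,0],[0,0,0,0.001,0],[0,0,0,0,0]]
  ]
}}

```text
t: 6.42
tool_pos: [0.5553, 0.0418, 0.0459]
tcp_rot: [3.101, 0.501, 0.001]
force: [-10.7, -1.6, 17.1]
finger_gap: 0.0002
gripper_force: 8.7
```

Left shows the same signature: z 0.046 at 17 N. I'll rise, cross to the right section (about 93 mm along +y of the tool) and press it.

{"method": "carry_out", "body": {
  "motion": [
    [[0,0,0,0.001,0],[0,0,0,-0.02,0],[0,0,0,-0.02,0],[0,-0.0005,0.047,0,0],[0,-0.0005,0.047,0,0],[0,0,0,0,0]]
  ]
}}

```text
t: 7.18
tool_pos: [0.5842, -0.0503, 0.0822]
tcp_rot: [3.101, 0.496, 0.001]
force: [0.1, 0.5, 1.0]
finger_gap: -0.0003
gripper_force: 0.0
```

```bash
python3 - <<'E'
from m import *
im,d=bot.camera("wrist"); cv2.imwrite("pics/w4.png",im); fit([("wrist",im)])
E
```

```text
wrist far [205.1, 148.2] 0.92 [0.6277 0.0198 0.054 ]
wrist left [125.9, 278.0] 0.95 [0.5569 0.0416 0.054 ]
wrist right [311.6, 282.0] 0.68 [ 0.5832 -0.0432  0.054 ]
centre (0.5696017837078159-0.0003871863430362568j) yaw 0.31648420839570235 res [0.0012 0.0033 0.0021]
tcp [ 0.58354765 -0.04636678  0.08221217] tool x angle 0.32203456008378983 F [-0.79976852  0.93880971  0.22210835] t 7.425 gap 0.00011267344663500362
near tool delta [-0.0607 -0.0484  0.0282]
far tool delta [ 0.0633 -0.0477  0.0282]
left tool delta [ 0.0016 -0.095   0.0282]
right tool delta [ 0.0011 -0.001   0.0282]
```

View pics/w4.png

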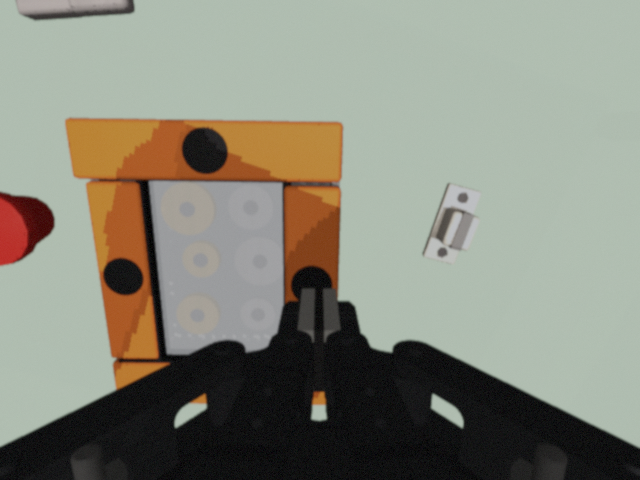

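The right dot is at (312,284), just inside the fingertip column of about 318, so I'll shift 2 mm. Left is level with near and far still stands proud (dot at (205,150)).

{"method": "carry_out", "body": {
  "motion": [
    [[0,0,-0.002,0.015,0],[0,0,0,0.01,0],[0,0,0,0.004,0],[0,0,0,0.003,0],[0,0,0,0.003,0],[0,0,0,0.003,0],[0,0,0,0.001,0],[0,0,0,0.001,0],[0,0,0,0,0]]
  ]
}}

```text
t: 8.55
tool_pos: [0.5835, -0.0458, 0.0459]
tcp_rot: [3.1, 0.501, 0.002]
force: [-12.5, 2.0, 21.2]
finger_gap: -0.0003
gripper_force: 10.7
```

{"method": "carry_out", "body": {
  "motion": [
    [[0,0,0,-0.02,0],[0,0,0,-0.02,0],[0,0.031,-0.0235,0,0],[0,0.031,-0.0235,0,0],[0,0,0,0.015,0],[0,0,0,0.01,0],[0,0,0,0.004,0],[0,0,0,0.003,0],[0,0,0,0.003,0]]
  ]
}}

```text
t: 9.68
tool_pos: [0.6273, 0.0182, 0.0474]
tcp_rot: [3.101, 0.501, 0.001]
force: [-0.0, -0.5, -0.7]
finger_gap: 0.0002
gripper_force: 0.0
```

{"method": "carry_out", "body": {
  "motion": [
    [[0,0,0,0.003,0],[0,0,0,0.001,0],[0,0,0,0.001,0],[0,0,0,0,0]]
  ]
}}

```text
t: 10.18
tool_pos: [0.6275, 0.0183, 0.0459]
tcp_rot: [3.1, 0.501, 0.002]
force: [-11.3, 0.1, 20.3]
finger_gap: -0.0
gripper_force: 9.9
```

All four sections stopped at z 0.0459, which is the hard stop. I'll retract and check from above.

{"method": "carry_out", "body": {
  "motion": [
    [[0,0,0,-0.03,0],[0,0,0,-0.05,0],[0,-0.04,0,-0.04,0],[0,-0.06,0,-0.01,0],[0,-0.06,0,0,0],[0,0,0,0,0]]
  ]
}}

```text
t: 10.92
tool_pos: [0.472, -0.0325, 0.1715]
tcp_rot: [-3.102, -0.499, 0.002]
force: [0.5, 0.8, 0.4]
finger_gap: 0.0003
gripper_force: 0.0
```

```bash
python3 - <<'E'
from m import *
im,d=bot.camera("wrist"); cv2.imwrite("pics/w5.png",im)
p=bot.camera_params("wrist");K=np.array(p["K"]);A=rot(p["attitude"]);o=np.array(p["position"])
for n in ["near","far","left","right"]:
    for r in bot.place_of("wrist",f"rim_{n}_top")[:1]:
        u,v=map(int,r["xy"]); zz=np.median(d[v-6:v+7,u-6:u+7])
        w=o+A@(np.array([1,-1,-1])*(np.linalg.inv(K)@[u,v,1]))*zz
        print(n,(u,v),round(r["confidence"],2),w.round(4))
print(bot.sense()["force"],bot.sense()["tool_pos"])
E
```

```text
near (316, 177) 0.61 [ 0.5126 -0.0179  0.0477]
left (251, 82) 0.64 [0.5576 0.0416 0.0479]
right (393, 83) 0.94 [ 0.5862 -0.0465  0.0479]
[ 0.80044377  0.44405462 -0.08622572] [ 0.47648801 -0.03161935  0.17258774]
```

View pics/w5.png

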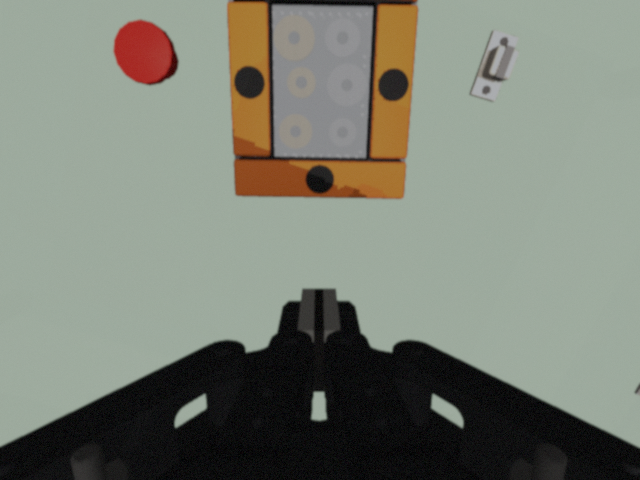

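Near (320,179), left (249,82) and right (393,85) are all level at a height of about 0.048, consistent with shut. The far section is out of frame, so I'll move forward to check it.

{"method": "carry_out", "body": {
  "motion": [
    [[0,0.05,0,0,0],[0,0.03,0,0,0],[0,0,0,0,0]]
  ]
}}

```text
t: 11.55
tool_pos: [0.553, -0.0056, 0.1712]
tcp_rot: [-3.101, -0.504, 0.002]
force: [-0.3, 0.5, 0.0]
finger_gap: 0.0003
gripper_force: 0.0
```

```bash
python3 - <<'E'
from m import *
im,d=bot.camera("wrist")
p=bot.camera_params("wrist");K=np.array(p["K"]);A=rot(p["attitude"]);o=np.array(p["position"])
ok={}
for n in ["near","far","left","right"]:
    for r in bot.place_of("wrist",f"rim_{n}_top")[:1]:
        u,v=map(int,r["xy"]); zz=np.median(d[v-6:v+7,u-6:u+7])
        w=o+A@(np.array([1,-1,-1])*(np.linalg.inv(K)@[u,v,1]))*zz
        print(n,(u,v),round(r["confidence"],2),w.round(4)); ok[n]=w[2]
if "far" in ok and all(z<.0505 for z in ok.values()): print(bot.hand_in())
E
```

```text
near (322, 290) 0.74 [ 0.5631 -0.004   0.178 ]
far (327, 118) 0.8 [0.6294 0.0138 0.0467]
left (256, 210) 0.63 [0.5544 0.0416 0.0469]
```

The far section reads 0.0467, so it is shut. The "near" reading here landed on the fingertips; near was already confirmed in the previous view. Handing in.

```bash
python3 -c "from station import bot; print(bot.hand_in())"
```

```text
the job is handed in; nothing more can be done
None
```

I pressed all four rim sections (near, left, right, far) down to their hard stop; camera depth put them all at shut height, the box stayed in place, and the job is handed in (no verdict was returned).

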